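# Set the tumble polisher's timer by four clicks and start it

### The job

The tumble polisher's control box is the cream one with the orange dial: with a fingertip, gently push the peg on its dial round clockwise (seen from above) by exactly four clicks from where it stands, never past the fourth. Then press the green start button on the same box fully down and let it come up again. Do not grip the dial or lift or shift the boxes, and leave the blue-dialled box's controls and the other things on the bench as they are.

Things in the scene. Friction and masses are not known exactly. Their poses are not given: they have to be found in the camera images.
- timer: The polisher's control box, the one to operate: a loose cream box, 130 (x) by 220 (y) by 70 mm high, about 2 kg, on rubber feet, with an ORANGE dial and a GREEN button on its top. Origin at the centre of its underside; x away from the front face, y to the left along the front, z up. The dial's axis is at (0, +45) mm, the button at (0, -70) mm.
- timer_axis (a point): Centre of the orange dial, on the flat upper face of its disc (82 mm above the bench). The disc is 90 mm across and turns about this vertical axis; only the peg rises above it (apart from a 1.5 mm cap at the middle).
- timer_peg (a point): The black upright peg on the orange dial, half-way up it: a round post 12 mm in diameter, standing 30 mm above the disc (top 112 mm above the bench), its centre 34 mm from the dial's axis. At the start it is at 150 degrees from the box's +x, counted towards +y (front left), at the thick orange tick; pushed sideways it turns the dial, clockwise seen from above (from front left by the left side to the far side). White ticks mark the following clicks.
- timer_dial (a joint): Angle of the orange dial, rad: 0 at the start, growing clockwise seen from above. Click stops every 0.524 rad (30 degrees), from 0 to 7, with end stops just outside. Between two stops it resists with up to about 0.10 Nm (some 3 N at the peg); past half-way it snaps on by itself to the next stop, running ahead of the finger, and stays there. Four clicks: 2.094 rad.
- timer_button (a joint): Travel of the green button, m: 0 released, 0.006 fully down (needs about 5 N); it springs back.
- timer_button_top (a point): Centre of the top of the green button (28 mm across) while released; pressed straight down.
- warmer: Another box of the same shape, for a warming bath, with a BLUE dial and a WHITE button: to be left alone. Origin and axes as for the other box. The two boxes may stand either way round, left and right.
- warmer_dial (a joint): Angle of the blue dial, rad; at 0, to stay there.
- warmer_button (a joint): Travel of the white button, m; 0, to stay released.
- ring_cone: Small wooden ring cone, 40 mm across its foot and 87 mm high, standing between the boxes; origin at the centre of its underside. To be left.
- jar: Small jar with a red cap, 56 mm across, 65 mm high; origin at the centre of its underside. To be left.
- hammer: Hammer 220 mm long, lying on the bench to the left; origin under its middle, x along the handle towards the head. To be left.
- bench_block: Polished steel block, 75 by 75 by 22 mm; origin at the centre of its underside. To be left.
- cup: White cup, 68 mm across the rim, 80 mm high; origin at the centre of its underside. To be left.
- ring_clamp: Wooden ring clamp, 100 by 24 by 22 mm, lying along its x; origin at the centre of its underside. To be left.

How it is judged:
By the outcome, as a careful person would: the job done as asked, in the order asked, and still so for the second after the job is handed in, with the robot touching nothing.
It also fails if it takes over 51 s, if anything falls off the work surface, if the arm or the gripper's body presses on something with over 40 N, if the wrist force passes 120 N, or if a joint passes its speed limit or range.

### The arm

A 6-joint arm with a two-finger parallel gripper is mounted at the origin on the work surface. World frame = base frame: x ahead of the robot, y to its left, z up, the work surface at z = 0. Lengths are in m, angles in degrees, forces in N, time in s.
With the tool pointing down it reaches from about 0.275 to 0.85 m from the base axis. Payload 5.2 kg.
Tool frame: the origin (TCP) lies on the centre line of the jaws, within the pads' length; the fingertips stand 19 mm ahead of it and the grasp point (between the pads) is the TCP; x points along the fingers, y is the direction in which the jaws open and shut, and the axes are right-handed (so a half turn about x gives the same grasp; the last joint's range is limited). The gripper opens to 85 mm and grips with 20 to 120 N. Pads are 22 mm wide; open, the fingers measure 114 mm over their backs; the gripper's body (76 mm by 85 mm) begins 54 mm behind the grasp point. The pads swing forward as they close: fully open they stand 13 mm farther back than shut.
Start: joints at [64.469, 14.817, 87.949, -0, 77.235, -11.62], TCP at [0.132, 0.534, 0.25] pointing down, gripper open.
Joint ranges: [-179.93, 179.93], [-52.35, 119.4], [10.71, 147.94], [-69.91, 249.91], [12.55, 155.21], [-178.61, 178.61]. Speed limits (degrees/s): [147.25, 147.25, 180, 180, 180, 180].

### API

Orientations are given as [roll, pitch, yaw] about the fixed x, y, z axes, in that order (R = Rz(yaw) Ry(pitch) Rx(roll)).
In Python, from rig import arm gives the robot as it stands.
- The arm moves only by the tool apply_moves, never from a script. Its arguments are lists of equal length, an entry for each row: "travel": the shift along the tool's x, y, z normalised to -1 to 1, where 1 is 100 mm, a list of three; "rotation": the turn, a rotation vector about the tool's x, y, z normalised to -1 to 1, where 1 is 360 degrees, a list of three; "jaw": the closure, from -1 (fully open) to 1 (shut). In form: {"travel": [[tx, ty, tz], ...], "rotation": [[ax, ay, az], ...], "jaw": [jaw, ...]}. A call has 1 to 12 rows; each row is the pose to reach, as a shift and turn from the pose measured when the call began, along the tool's axes at that moment, turning the shorter way round; what a row does not reach only later rows make up. A row lasts 1/8 s, in which the tool goes at most 62.5 mm and 10.7 degrees, less where a joint would pass 70% of its speed; a pose out of reach is approached as far as the arm can. A call with a number of a shift or a turn outside -1 to 1 is refused whole. A call with a gripper value outside its range is refused whole. The fingers move at their own pace and stop on an object; the grip force is fixed at half the most. Time passes only in rows, so rows that repeat a pose let the fingers close. It gives the time, the measured TCP pose, the force and the opening at its end, in the units of the state.
- arm.sense(): the state, without advancing time (a new reading comes with each control period).
- arm.snapshot(name): name is "scene" or "top"; returns the picture (384x512x3 uint8, blue, green, red); there is no depth.
- arm.get_calibration(name): a dict with "camera_matrix" (3x3 intrinsics, pixels), "D" ([k1, k2, p1, p2, k3] as OpenCV has them; the pictures are not rectified), "xyz" and "orientation" of the camera in the world. Camera axes: x right, y up, looking along -z (the intrinsics and any distortion apply to the point x, -y, -z); pixel columns grow to the right and rows downward; lengths in m; the calibration is good to about 2 mm. A picture is of the moment at which its call begins. get_calibration takes no time and is no camera call.
- arm.finish_job(): hands the job in, once; it reports no verdict.
Trained networks look in the newest picture that a camera, given by its name, has taken for a name from the list of things; names that differ only in an ending like _2 or _b are one class to them, and where a whole thing is asked for, a point or a joint stands for the part that bears it (a point fixed in the world has none). Each returns a list of dicts, best first, with "p" (0 to 1); they miss things now and then, are a little off and sometimes report something else, mostly with a low value. They report only what shows in the picture. A call takes as long as a camera call.
- arm.look_for(query, camera): "box" ([left, top, right, bottom] in pixels, round what is visible of it).
- arm.cut_out(query, camera): "pixels" (384x512 bool, what is visible of it) and "box" ([left, top, right, bottom] in pixels, round what is visible of it).
The state is a dict: "time_s": time; "joint_positions": joint angles; "qd": joint speeds; "tau": joint torques, N m; "tcp_pos": TCP position; "tcp_rot": TCP orientation; "force": force on the tool from outside, world axes, zero at the start; "wrist_torque": the same for the moment, N m; "finger_gap": finger opening in m.
Only numpy, scipy, OpenCV 4.12 (cv2) and the standard library are available. Lean on these libraries where they do the work, as an engineer would, in place of code of your own. Each camera call takes 0.05 s, during which the arm holds its last target.

## Working session

There is one attempt and no reset: what is moved stays moved. The work goes in short steps, Python scripts to look and compute and a tool call to move; the robot and the scene stay as the last step left them, time stands still between calls to the robot, and variables do not carry over. Pictures are saved under pics/ and viewed, and the job is handed in when it is done.

Besides the shell and the picture viewer there is one more tool, called after "Call:" as name(argument=value, ...), one argument or row to a line, values as JSON. apply_moves: Moves the arm, as the interface text tells. Its arguments: {"type":"object","properties":{"travel":{"type":"array"},"rotation":{"type":"array"},"jaw":{"type":"array"}},"required":["travel","rotation","jaw"]}

```bash
mkdir -p pics; ls; python3 - <<'E'
from rig import arm
import cv2
print(arm.sense())
for n in("scene","top"):
    im=arm.snapshot(n); cv2.imwrite(f"pics/{n}0.png",im); print(n,arm.get_calibration(n))
    for q in("timer","warmer","timer_peg","timer_axis","timer_button_top"):
        print(q,[(d['box'],round(d['p'],2)) for d in arm.look_for(q,n)][:3])
E
```

```text
pics
{'time_s': 0.0, 'joint_positions': array([ 6.44696553e+01,  1.48589187e+01,  8.80130141e+01,  5.41676480e-06,
        7.72322566e+01, -1.16195365e+01]), 'qd': array([ 0.06251417,  0.08429873, -0.00287762, -0.1216951 , -0.04135843,
       -0.0536683 ]), 'tau': array([ 4.22447702e-04, -4.46031761e+01, -2.90575790e+01, -1.88646341e-04,
        1.19019559e-02,  1.55749206e-05]), 'tcp_pos': array([0.131985  , 0.53341875, 0.24946428]), 'tcp_rot': array([-101.62244039,   89.89581058, -115.5332498 ]), 'force': array([0.15944831, 0.09871977, 0.17084724]), 'wrist_torque': array([-0.01648485,  0.03136167, -0.00365501]), 'finger_gap': 0.08525703896516226}
scene {'camera_matrix': array([[480.23191759,   0.        , 262.48873092],
       [  0.        , 480.23191759, 192.14881586],
       [  0.        ,   0.        ,   1.        ]]), 'D': array([-0.10845133,  0.        ,  0.        ,  0.        ,  0.        ]), 'xyz': array([ 1.33762801, -0.54198506,  1.01917279]), 'orientation': array([47.51946543, -0.2940691 , 58.60158473])}
timer [([286.7, 166.6, 371.8, 237.7], 0.66)]
warmer [([177.4, 207.9, 268.1, 289.3], 0.69)]
timer_peg [([307.8, 196.3, 319.8, 203.3], 0.51)]
timer_axis [([291.6, 169.3, 368.1, 237.8], 0.66)]
timer_button_top [([133.9, 209.9, 168.9, 238.8], 0.54)]
top {'camera_matrix': array([[370.48180401,   0.        , 252.20090903],
       [  0.        , 370.48180401, 189.64185621],
       [  0.        ,   0.        ,   1.        ]]), 'D': array([-0.03948939,  0.        ,  0.        ,  0.        ,  0.        ]), 'xyz': array([0.41354384, 0.00719624, 1.3130483 ]), 'orientation': array([  3.05527074,   0.10476652, -90.80745593])}
timer [([383.2, 200.6, 392.7, 223.9], 0.44)]
warmer [([274.3, 136.7, 343.4, 194.2], 0.85)]
timer_peg [([179.0, 150.4, 204.2, 176.5], 0.67)]
timer_axis [([171.9, 139.6, 238.8, 190.0], 0.84)]
timer_button_top [([222.9, 160.4, 229.8, 163.2], 0.6)]
```

```bash
python3 - <<'E'
import cv2
im=cv2.imread("pics/top0.png"); cv2.imwrite("pics/top0b.png",cv2.resize(im[110:235,150:400],None,fx=3.2,fy=3.2,interpolation=cv2.INTER_CUBIC))
im=cv2.imread("pics/scene0.png"); cv2.imwrite("pics/scene0b.png",cv2.resize(im[140:310,120:390],None,fx=2.9,fy=2.9,interpolation=cv2.INTER_CUBIC))
E
```

```text
(no output)
```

View pics/top0.png

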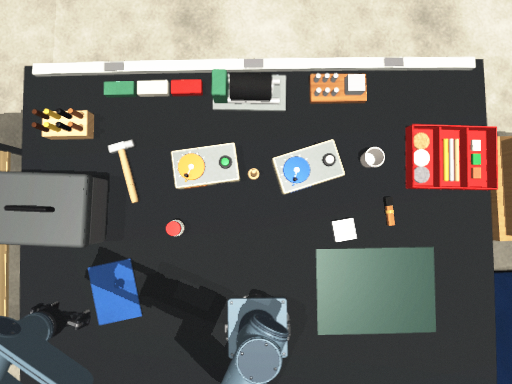

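View pics/top0b.png

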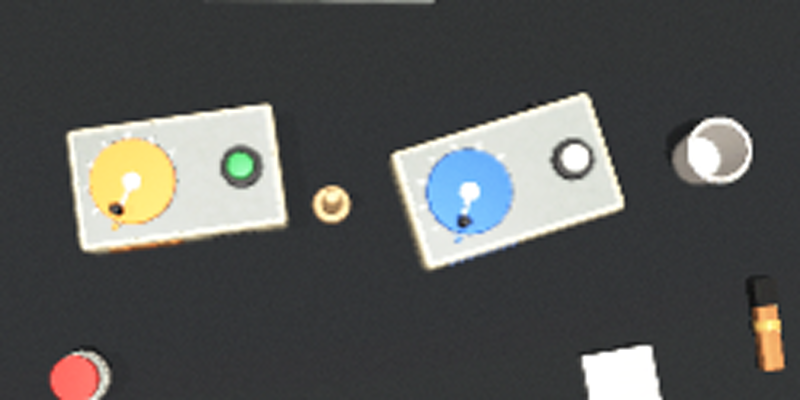

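View pics/scene0b.png

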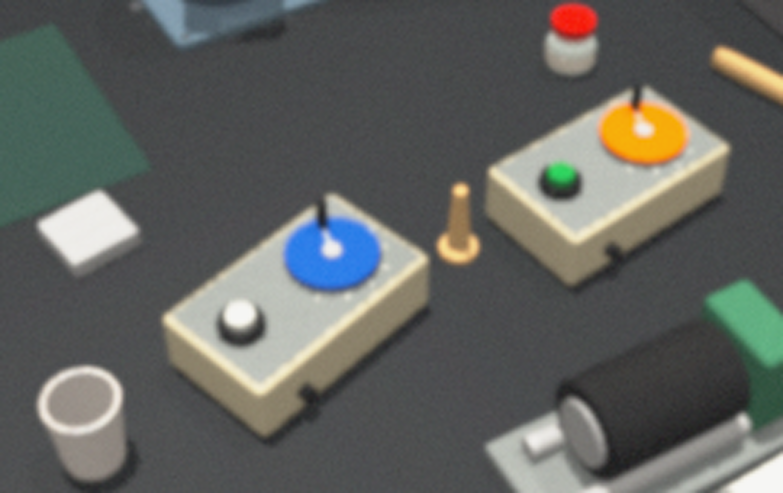

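The cream box with the orange dial is on the left in the top view: dial at about (191,166), peg at (187,175) and green button at (225,161). The blue-dialled box is on the right. Next I'll measure these.

```bash
cat > h.py <<'E'
import numpy as np, cv2
from scipy.spatial.transform import Rotation as R
from rig import arm
def cam(n):
    c=arm.get_calibration(n); return c['camera_matrix'],c['D'],np.array(c['xyz']),R.from_euler('xyz',c['orientation'],degrees=True).as_matrix()
def pix2(n,uv,z):
    K,D,p,M=cam(n); q=cv2.undistortPoints(np.array(uv,float).reshape(-1,1,2),K,D).reshape(-1,2)
    d=np.c_[q[:,0],-q[:,1],-np.ones(len(q))]@M.T
    return p+d*((z-p[2])/d[:,2])[:,None]
def proj(n,P):
    K,D,p,M=cam(n); c=(np.atleast_2d(P)-p)@M; c=c*[1,-1,-1]
    return cv2.projectPoints(c,np.zeros(3),np.zeros(3),K,D)[0].reshape(-1,2)
E
python3 - <<'E'
from h import *
for n in("top","scene"):
    im=cv2.imread(f"pics/{n}0.png"); h=cv2.cvtColor(im,cv2.COLOR_BGR2HSV)
    roi=np.zeros(im.shape[:2],np.uint8)
    if n=="top": roi[135:195,165:245]=1
    else: roi[165:240,283:375]=1
    H,S,V=cv2.split(h)
    o=((H>8)&(H<30)&(S>150)&(V>120)&(roi>0)).astype(np.uint8)
    k,l,st,ce=cv2.connectedComponentsWithStats(o); i=1+st[1:,4].argmax(); 
    c=max(cv2.findContours((l==i).astype(np.uint8),cv2.RETR_EXTERNAL,cv2.CHAIN_APPROX_NONE)[0],key=len)
    hull=cv2.convexHull(c).reshape(-1,2).astype(float)
    W=pix2(n,hull,0.082)[:,:2]
    A=np.c_[2*W,np.ones(len(W))]; s=np.linalg.lstsq(A,(W**2).sum(1),rcond=None)[0]
    print(n,"dial",s[:2],"r",np.sqrt(s[2]+s[:2]@s[:2]))
    g=((H>45)&(H<85)&(S>110)&(V>60)&(roi>0)); ys,xs=np.nonzero(g); print("green n",len(xs),xs.mean(),ys.mean(),[pix2(n,[xs.mean(),ys.mean()],z)[0,:2] for z in(.078,.085,.092)])
    b=((V<70)&(l*0+cv2.fillConvexPoly(np.zeros_like(roi),hull.astype(np.int32),1)>0)); ys,xs=np.nonzero(b); print("dark",len(xs),xs.mean(),ys.mean(),pix2(n,[xs.mean(),ys.mean()],.1)[0,:2])
    arm.snapshot(n)
    m=arm.cut_out("timer",n)
    for d in m[:2]:
        if d['pixels'].sum()<500: continue
        c=max(cv2.findContours(d['pixels'].astype(np.uint8),cv2.RETR_EXTERNAL,cv2.CHAIN_APPROX_NONE)[0],key=len)
        print(d['p'],d['box'],cv2.minAreaRect(c))
E
```

```text
top dial [0.09808032 0.21800529] r 0.3930062490404196
green n 43 224.2093023255814 160.69767441860466 [array([0.57804126, 0.10104082]), array([0.57710892, 0.10050893]), array([0.57617658, 0.09997704])]
dark 0 nan nan [nan nan]
0.76 [173.7, 140.3, 241.4, 189.4] ((205.03302001953125, 165.22006225585938), (41.485877990722656, 65.76426696777344), 81.46923065185547)
scene dial [0.56172528 0.2098547 ] r 0.04463799345702184
green n 70 313.75714285714287 200.84285714285716 [array([0.56963253, 0.10371193]), array([0.57534452, 0.09890954]), array([0.5810565 , 0.09410715])]
dark 0 nan nan [nan nan]
0.79 [286.7, 168.3, 372.0, 239.6] ((328.8595275878906, 202.2752685546875), (50.13789367675781, 81.72582244873047), 57.9946174621582)<stdin>:16: RuntimeWarning: Mean of empty slice.
  ret = ret.dtype.type(ret / rcount)
```

```bash
python3 - <<'E'
from h import *
im=cv2.imread("pics/top0.png"); h=cv2.cvtColor(im,cv2.COLOR_BGR2HSV)
print(h[166,180:206].tolist()); print(h[150:182,188].tolist())
H,S,V=cv2.split(h)
m=np.zeros(H.shape,bool); m[135:195,165:245]=1
o=((H>8)&(H<32)&(S>85)&(V>140)&m).astype(np.uint8)
for r in o[145:190,170:215]: print(''.join('.#'[v] for v in r))
E
```

```text
[[24, 136, 255], [25, 137, 255], [25, 138, 255], [25, 138, 255], [25, 137, 255], [25, 136, 255], [25, 136, 255], [25, 122, 255], [25, 37, 255], [30, 1, 255], [30, 1, 255], [0, 0, 255], [0, 0, 255], [15, 2, 255], [24, 134, 255], [25, 129, 255], [25, 129, 255], [25, 129, 255], [25, 128, 255], [26, 127, 255], [25, 126, 255], [25, 126, 255], [26, 127, 255], [25, 133, 255], [18, 141, 251], [43, 13, 172]]
[[30, 12, 234], [41, 9, 227], [42, 5, 232], [15, 84, 231], [23, 137, 254], [24, 138, 255], [24, 139, 255], [24, 140, 255], [24, 140, 255], [24, 137, 255], [25, 137, 255], [25, 135, 255], [25, 136, 255], [25, 136, 255], [24, 115, 255], [25, 45, 255], [25, 37, 255], [24, 54, 255], [25, 95, 255], [26, 115, 255], [25, 84, 255], [26, 51, 255], [24, 15, 255], [23, 8, 254], [14, 108, 229], [13, 181, 189], [13, 178, 185], [24, 137, 254], [26, 126, 255], [17, 152, 246], [23, 20, 230], [45, 7, 232]]
.............................................
.............................................
.............................................
.............................................
..................
[... 1167 characters left out ...]
..........
...........###....##############.............
............###...#############..............
.............################................
...............#############.................
................##########...................
...............##............................
...............##............................
.............................................
.............................................
.............................................
.............................#######.........
.....................#########...............
..............########.......................
.............................................
.............................................
```

```bash
cat > fit.py <<'E'
from h import *
from scipy.optimize import least_squares
def dial(im,n):
    H,S,V=cv2.split(cv2.cvtColor(im,cv2.COLOR_BGR2HSV)); m=np.zeros(H.shape,bool)
    if n=="top": m[135:180,165:245]=1
    else: m[165:240,283:375]=1
    o=((H>8)&(H<32)&(S>(85 if n=="top" else 150))&(V>130)&m).astype(np.uint8)
    k,l,st,ce=cv2.connectedComponentsWithStats(o); i=1+st[1:,4].argmax()
    c=max(cv2.findContours((l==i).astype(np.uint8),cv2.RETR_EXTERNAL,cv2.CHAIN_APPROX_NONE)[0],key=len)
    W=pix2(n,cv2.convexHull(c).reshape(-1,2),.082)[:,:2]
    r=least_squares(lambda s:np.hypot(*(W-s[:2]).T)-s[2],[*W.mean(0),.045],loss='soft_l1',f_scale=.002)
    return r.x
if __name__=="__main__":
    for n in("top","scene"):
        print(n,dial(cv2.imread(f"pics/{n}0.png"),n))
    # box outline top: sample silhouettes
    def model(s):
        x,y,a=s; M=np.array([[np.cos(a),-np.sin(a)],[np.sin(a),np.cos(a)]])
        P=np.array([(sx*.065,sy*.11) for sx in(1,-1) for sy in(1,-1)])@M.T+[x,y]
        return np.vstack([np.c_[P,np.full(4,z)] for z in(.005,.07)])
    masks={}
    for n in("top","scene"):
        arm.snapshot(n); d=arm.cut_out("timer",n)[0]; masks[n]=d['pixels']
    def cost(s):
        t=0
        for n in masks:
            h=cv2.convexHull((proj(n,model(s))*16).astype(np.int32).reshape(-1,1,2)); z=np.zeros((384,512),np.uint8); cv2.fillConvexPoly(z,h,1,shift=4)
            t+=((z>0)!=masks[n]).sum()
        return t
    from scipy.optimize import minimize
    r=minimize(cost,[.57,.16,.1],method='Nelder-Mead',options=dict(initial_simplex=[[.57,.16,.1],[.59,.16,.1],[.57,.18,.1],[.57,.16,.2]]))
    print(r.x[:2],np.degrees(r.x[2]),r.fun); x,y,a=r.x
    for q in((0,.045),(0,-.07)): print(x-np.sin(a)*q[1],y+np.cos(a)*q[1])
E
python3 fit.py
```

```text
top [0.56039592 0.21220876 0.044837  ]
scene [0.56183445 0.20979364 0.04463508]
[0.56772194 0.16735751] 7.75184654754477 283.0
0.5616522143547527 0.21194628276756455
0.5771637437332932 0.09799720441965215
```

```bash
cat > plan.py <<'E'
from h import *
AX=np.array([.561,.2115]); 
def pose(phi,z,d=.017,sgn=1):
    f=np.radians(phi); r=np.array([np.cos(f),np.sin(f)]); t=np.array([np.sin(f),-np.cos(f)])
    c=AX+.034*r-d*t
    X=np.array([0,0,-1.]); Z=sgn*np.array([*t,0]); Y=np.cross(Z,X)
    return np.array([*c,z]),np.c_[X,Y,Z]
def cur():
    s=arm.sense(); return s,np.array(s['tcp_pos']),R.from_euler('xyz',s['tcp_rot'],degrees=True).as_matrix()
def row(P,M):
    s,p,C=cur(); tr=C.T@(P-p)/.1; rv=R.from_matrix(C.T@M).as_rotvec(degrees=True)/360
    return np.round(tr,3).tolist(),np.round(rv,4).tolist()
E
python3 - <<'E'
from plan import *
s,p,C=cur(); print(C.round(3)); 
yaw0=np.degrees(np.arctan2(C[1,2],C[0,2])); print("tool z yaw",yaw0)
for sg in(1,-1):
  for ph in(175,46):
    P,M=pose(ph,.2,sgn=sg); y=np.degrees(np.arctan2(M[1,2],M[0,2])); j1=np.degrees(np.arctan2(P[1],P[0]))
    print(sg,ph,P,"z yaw",y,"j6 ~",(-(y-yaw0)+(j1-64.47)-11.62+180)%360-180)
print(proj("top",[[.561,.2115,.082],[.561+.034*np.cos(np.radians(158)),.2115+.034*np.sin(np.radians(158)),.112]]))
E
```

```text
[[-0.     0.24   0.971]
 [-0.     0.971 -0.24 ]
 [-1.    -0.     0.   ]]
tool z yaw -13.910496762256395
1 175 [0.52564773 0.19752799 0.2       ] z yaw 85.0 j6 ~ -154.40527301830326
1 46 [0.57238961 0.24776675 0.2       ] z yaw -44.00000000000001 j6 ~ -22.59445668745451
-1 175 [0.52564773 0.19752799 0.2       ] z yaw -95.0 j6 ~ 25.594726981696738
-1 46 [0.57238961 0.24776675 0.2       ] z yaw 136.0 j6 ~ 157.40554331254543
[[191.16399787 166.10061394]
 [185.78119653 174.70890762]]
```

Call:
apply_moves(
  travel=[
    [0,-0.15,0.31],
    [0,-0.31,0.62],
    [0,-0.46,0.93],
  ],
  rotation=[
    [0,0,0],
    [0,0,0],
    [0,0,0],
  ],
  jaw=[1,1,1],
)

```text
time_s: 1.38
tcp_pos: [0.212, 0.4662, 0.2504]
tcp_rot: [54.6, 90.0, 40.7]
force: [1.5, -0.3, -0.2]
finger_gap: 0.0319
```

Call:
apply_moves(
  travel=[
    [0,-0.15,0.31],
    [0,-0.31,0.62],
    [0,-0.46,0.93],
  ],
  rotation=[
    [0,0,0],
    [0,0,0],
    [0,0,0],
  ],
  jaw=[1,1,1],
)

```text
time_s: 1.75
tcp_pos: [0.2921, 0.3984, 0.2505]
tcp_rot: [51.8, 90.0, 37.9]
force: [-0.2, 0.0, 0.0]
finger_gap: 0.0001
```

Call:
apply_moves(
  travel=[
    [0,-0.15,0.31],
    [0,-0.31,0.62],
    [0,-0.46,0.93],
  ],
  rotation=[
    [0,0,0],
    [0,0,0],
    [0,0,0],
  ],
  jaw=[1,1,1],
)

```text
time_s: 2.12
tcp_pos: [0.3721, 0.3306, 0.2506]
tcp_rot: [49.2, 90.0, 35.4]
force: [0.5, 0.9, 1.0]
finger_gap: 0.0
```

Call:
apply_moves(
  travel=[
    [0,-0.15,0.31],
    [0,-0.31,0.62],
    [0,-0.46,0.93],
  ],
  rotation=[
    [0,0,0],
    [0,0,0],
    [0,0,0],
  ],
  jaw=[1,1,1],
)

```text
time_s: 2.5
tcp_pos: [0.4522, 0.2628, 0.2508]
tcp_rot: [49.4, 89.9, 35.5]
force: [-0.3, 0.8, 0.5]
finger_gap: -0.0002
```

```bash
python3 - <<'E'
from plan import *
s,p,C=cur(); print(s['time_s'],p,s['finger_gap'],s['joint_positions'])
print(row(*pose(175,.18,sgn=-1)))
E
```

```text
2.5 [0.45222659 0.26281912 0.25076864] -0.0001851559923333393 [ 1.79209496e+01  1.19797034e+01  9.15964954e+01  2.03115316e-02
  7.63614580e+01 -5.81910789e+01]
([0.708, -0.458, 0.869], [0.2253, 0.0, -0.0002])
```

Call:
apply_moves(
  travel=[
    [0,-0.06,0.11],
    [0,-0.12,0.22],
    [0,-0.18,0.33],
    [0,-0.24,0.44],
    [0.1,-0.3,0.55],
    [0.2,-0.36,0.66],
    [0.4,-0.41,0.77],
    [0.708,-0.458,0.869],
    [0.708,-0.458,0.869],
    [0.708,-0.458,0.869],
  ],
  rotation=[
    [0.0282,0,0],
    [0.0563,0,0],
    [0.0845,0,0],
    [0.1126,0,0],
    [0.1408,0,0],
    [0.169,0,0],
    [0.1971,0,0],
    [0.2253,0,0],
    [0.2253,0,0],
    [0.2253,0,0],
  ],
  jaw=[1,1,1,1,1,1,1,1,1,1],
)

```text
time_s: 3.75
tcp_pos: [0.5258, 0.1978, 0.1809]
tcp_rot: [125.8, 89.9, 31.0]
force: [0.1, 0.2, 0.4]
finger_gap: 0.0003
```

```bash
python3 - <<'E'
from plan import *
s,p,C=cur(); print(s['time_s'],p,s['finger_gap'],s['joint_positions'].round(1),s['force'])
print(row(*pose(175,.116,sgn=-1)))
a=arm.snapshot("scene"); t=arm.snapshot("top")
cv2.imwrite("pics/s1.png",cv2.resize(a[100:250,260:400],None,fx=4,fy=4,interpolation=cv2.INTER_CUBIC)); cv2.imwrite("pics/t1.png",cv2.resize(t[120:240,140:290],None,fx=4,fy=4,interpolation=cv2.INTER_CUBIC))
print(proj("scene",[p,p-[0,0,.019]]),proj("top",[p,p-[0,0,.019]]))
E
```

```text
3.75 [0.52584258 0.19779377 0.18086729] 0.000326322594238331 [ 9.2 19.1 92.1  0.  68.6 14. ] [0.10470443 0.2432757  0.41901415]
([0.649, -0.003, 0.004], [0.0005, -0.0002, -0.0002])
[[334.26113096 153.77021328]
 [333.57341734 158.99967232]] [[190.3215196  173.66413982]
 [191.34593959 174.25003693]]
```

View pics/s1.png

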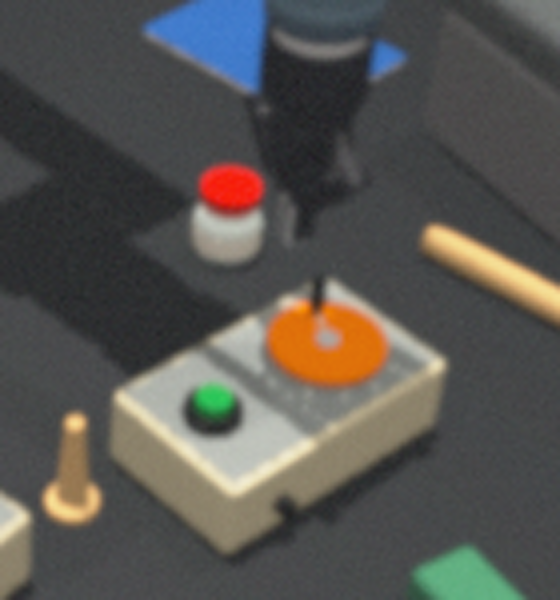

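View pics/t1.png

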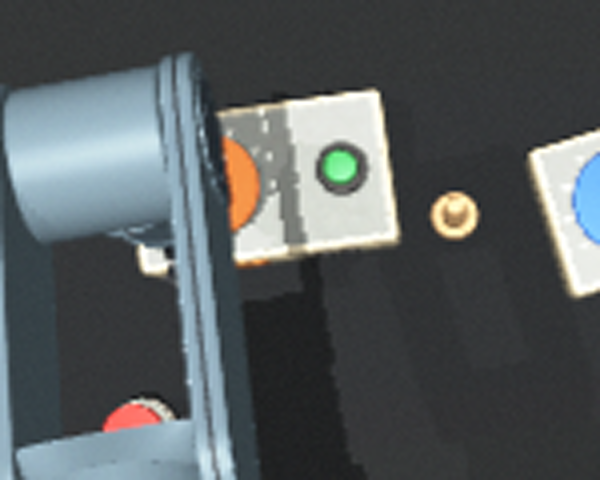

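The scene view shows the closed fingertip at about (334,160), which matches a tip 19 mm ahead of the TCP. The peg is clear of it. I'll lower the tool behind the peg.

Call:
apply_moves(
  travel=[
    [0.2,0,0],
    [0.4,0,0],
    [0.55,0,0],
    [0.65,0,0],
    [0.7,0,0],
    [0.7,0,0],
  ],
  rotation=[
    [0,0,0],
    [0,0,0],
    [0,0,0],
    [0,0,0],
    [0,0,0],
    [0,0,0],
  ],
  jaw=[1,1,1,1,1,1],
)

```text
time_s: 4.6
tcp_pos: [0.5264, 0.1981, 0.1115]
tcp_rot: [115.6, 89.8, 20.8]
force: [0.8, 0.4, -0.4]
finger_gap: 0.0002
```

```bash
cat > arc.py <<'E'
import sys
from plan import *
a,b,n=float(sys.argv[1]),float(sys.argv[2]),int(sys.argv[3])
s,p,C=cur(); print(s['time_s'],p,s['force'].round(1),s['joint_positions'].round(1))
T=[row(*pose(f,.111,sgn=-1)) for f in np.linspace(a,b,n+1)[1:]]
print([t[0] for t in T]); print([t[1] for t in T])
tag=sys.argv[4]; im=arm.snapshot("scene"); cv2.imwrite(f"pics/s{tag}.png",cv2.resize(im[130:250,270:390],None,fx=5,fy=5,interpolation=cv2.INTER_CUBIC))
for d in arm.look_for("timer_peg","scene")[:2]: print(d)
for f in (158,128,98,68,38): print(f,((proj("scene",[[AX[0]+.034*np.cos(np.radians(f)),AX[1]+.034*np.sin(np.radians(f)),.112]])[0]-[270,130])*5).round())
E
python3 arc.py 175 136 9 2
```

```text
4.6 [0.52640573 0.19813685 0.11148415] [ 0.8  0.4 -0.4] [ 9.2 23.4 96.7  0.  59.7 14.1]
[[0.005, -0.019, -0.019], [0.005, -0.029, -0.047], [0.005, -0.036, -0.074], [0.005, -0.042, -0.102], [0.005, -0.045, -0.131], [0.005, -0.047, -0.16], [0.005, -0.046, -0.188], [0.005, -0.043, -0.217], [0.005, -0.038, -0.245]]
[[0.0125, -0.0002, -0.0005], [0.0245, -0.0003, -0.0005], [0.0365, -0.0003, -0.0004], [0.0486, -0.0003, -0.0004], [0.0606, -0.0003, -0.0004], [0.0726, -0.0003, -0.0004], [0.0847, -0.0003, -0.0004], [0.0967, -0.0004, -0.0004], [0.1088, -0.0004, -0.0004]]
{'box': [328.5, 178.1, 356.0, 193.0], 'p': 0.76}
158 [348. 200.]
128 [378. 202.]
98 [404. 213.]
68 [421. 231.]
38 [422. 251.]
```

View pics/s2.png

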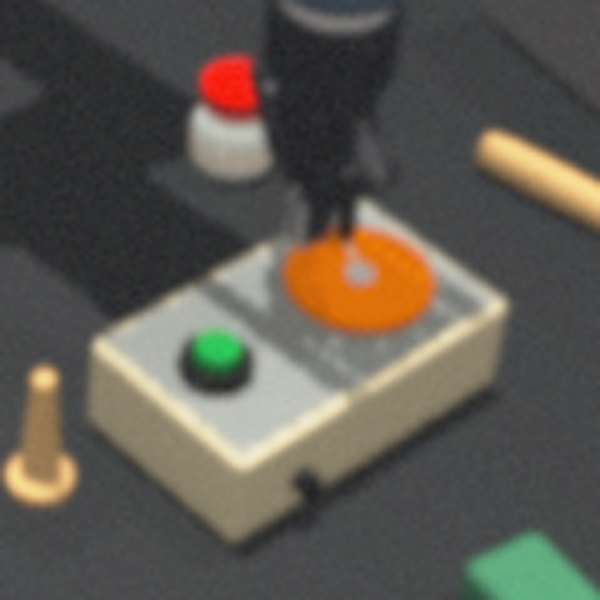

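Call:
apply_moves(
  travel=[
    [0,-0.019,-0.019],
    [0,-0.029,-0.047],
    [0,-0.036,-0.074],
    [0,-0.042,-0.102],
    [0,-0.045,-0.131],
    [0,-0.047,-0.16],
    [0,-0.046,-0.188],
    [0,-0.043,-0.217],
    [0,-0.038,-0.245],
    [0,-0.038,-0.245],
    [0,-0.038,-0.245],
  ],
  rotation=[
    [0.0125,0,0],
    [0.0245,0,0],
    [0.0365,0,0],
    [0.0486,0,0],
    [0.0606,0,0],
    [0.0726,0,0],
    [0.0847,0,0],
    [0.0967,0,0],
    [0.1088,0,0],
    [0.1088,0,0],
    [0.1088,0,0],
  ],
  jaw=[1,1,1,1,1,1,1,1,1,1,1],
)

```text
time_s: 6.08
tcp_pos: [0.5252, 0.2229, 0.1123]
tcp_rot: [150.5, 89.7, 16.5]
force: [-0.2, -0.3, 0.1]
finger_gap: 0.0005
```

```bash
python3 arc.py 136 106 8 3
```

```text
6.075 [0.52519336 0.22285436 0.11229096] [-0.2 -0.3  0.1] [11.8 24.  95.6  0.  60.2 55.7]
[[0.013, -0.014, -0.02], [0.013, -0.023, -0.043], [0.013, -0.03, -0.067], [0.013, -0.036, -0.091], [0.013, -0.04, -0.115], [0.013, -0.043, -0.14], [0.013, -0.044, -0.165], [0.014, -0.043, -0.19]]
[[0.0106, -0.0007, -0.0004], [0.021, -0.0007, -0.0003], [0.0314, -0.0007, -0.0003], [0.0418, -0.0007, -0.0003], [0.0523, -0.0007, -0.0003], [0.0627, -0.0007, -0.0002], [0.0731, -0.0007, -0.0002], [0.0835, -0.0007, -0.0002]]
{'box': [326.6, 169.6, 355.4, 196.0], 'p': 0.96}
158 [348. 200.]
128 [378. 202.]
98 [404. 213.]
68 [421. 231.]
38 [422. 251.]
```

View pics/s3.png

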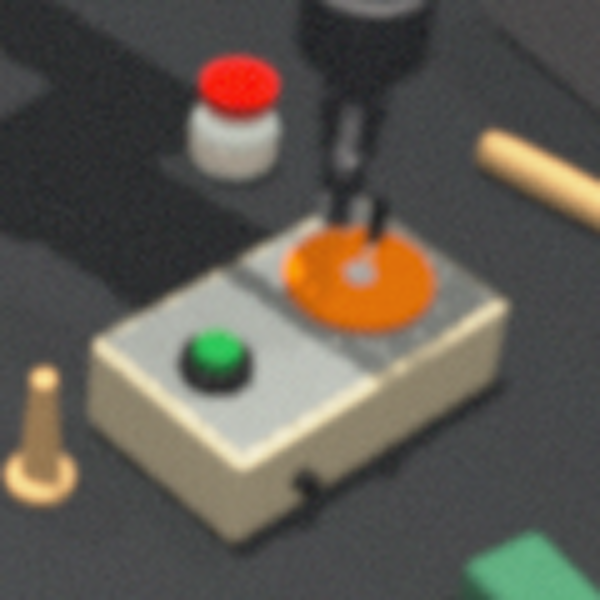

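The peg top is at about (378,203), which is the predicted spot for click 1 (378,202), and the box hasn't moved. On to click 2.

Call:
apply_moves(
  travel=[
    [0.013,-0.014,-0.02],
    [0.013,-0.023,-0.043],
    [0.013,-0.03,-0.067],
    [0.013,-0.036,-0.091],
    [0.013,-0.04,-0.115],
    [0.013,-0.043,-0.14],
    [0.013,-0.044,-0.165],
    [0.014,-0.043,-0.19],
    [0.014,-0.043,-0.19],
    [0.014,-0.043,-0.19],
  ],
  rotation=[
    [0.0106,-0.0007,0],
    [0.021,-0.0007,0],
    [0.0314,-0.0007,0],
    [0.0418,-0.0007,0],
    [0.0523,-0.0007,0],
    [0.0627,-0.0007,0],
    [0.0731,-0.0007,0],
    [0.0835,-0.0007,0],
    [0.0835,-0.0007,0],
    [0.0835,-0.0007,0],
  ],
  jaw=[1,1,1,1,1,1,1,1,1,1],
)

```text
time_s: 7.42
tcp_pos: [0.5351, 0.2394, 0.1108]
tcp_rot: [95.6, 89.9, -68.3]
force: [0.1, 0.7, 0.6]
finger_gap: -0.0003
```

```bash
python3 arc.py 106 76 8 4
```

```text
7.425 [0.53512406 0.2393646  0.11075533] [0.1 0.7 0.6] [13.2 25.6 93.1 -0.1 61.3 87.2]
[[-0.002, -0.011, -0.025], [-0.002, -0.02, -0.048], [-0.002, -0.027, -0.072], [-0.002, -0.033, -0.096], [-0.002, -0.037, -0.12], [-0.002, -0.04, -0.145], [-0.002, -0.041, -0.17], [-0.002, -0.04, -0.195]]
[[0.0106, -0.0, -0.0002], [0.021, -0.0, -0.0002], [0.0314, -0.0, -0.0002], [0.0418, -0.0, -0.0002], [0.0522, -0.0, -0.0002], [0.0627, -0.0001, -0.0002], [0.0731, -0.0001, -0.0002], [0.0835, -0.0001, -0.0002]]
{'box': [326.9, 178.0, 356.2, 193.7], 'p': 0.75}
{'box': [96.7, 244.7, 115.6, 271.0], 'p': 0.47}
158 [348. 200.]
128 [378. 202.]
98 [404. 213.]
68 [421. 231.]
38 [422. 251.]
```

View pics/s4.png

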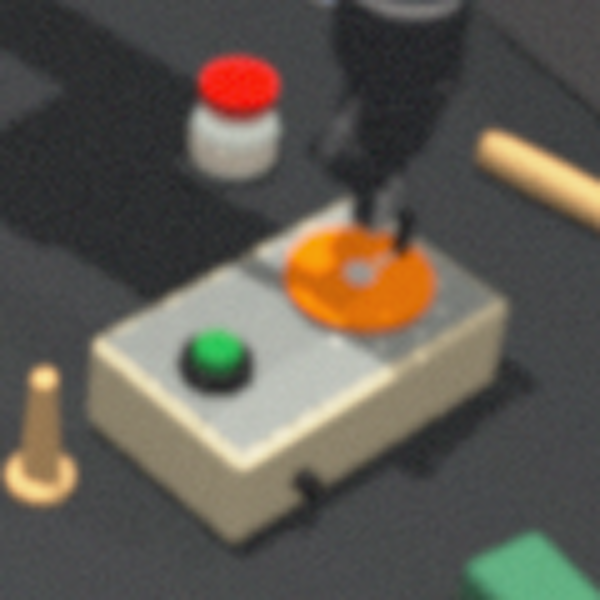

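The peg top is at about (405,212), against (404,213) predicted for click 2. On to click 3.

Call:
apply_moves(
  travel=[
    [0,-0.011,-0.025],
    [0,-0.02,-0.048],
    [0,-0.027,-0.072],
    [0,-0.033,-0.096],
    [0,-0.037,-0.12],
    [0,-0.04,-0.145],
    [0,-0.041,-0.17],
    [0,-0.04,-0.195],
    [0,-0.04,-0.195],
    [0,-0.04,-0.195],
  ],
  rotation=[
    [0.0106,0,0],
    [0.021,0,0],
    [0.0314,0,0],
    [0.0418,0,0],
    [0.0522,0,0],
    [0.0627,0,0],
    [0.0731,0,0],
    [0.0835,0,0],
    [0.0835,0,0],
    [0.0835,0,0],
  ],
  jaw=[1,1,1,1,1,1,1,1,1,1],
)

```text
time_s: 8.78
tcp_pos: [0.5526, 0.2485, 0.1107]
tcp_rot: [116.5, 89.9, -77.4]
force: [0.2, 0.1, 0.1]
finger_gap: -0.0001
```

```bash
python3 arc.py 76 46 9 5
```

```text
8.775 [0.55261047 0.2485483  0.11072095] [0.2 0.1 0.1] [ 1.370e+01  2.740e+01  9.010e+01 -1.000e-01  6.250e+01  1.177e+02]
[[-0.003, -0.01, -0.021], [-0.003, -0.018, -0.042], [-0.003, -0.025, -0.063], [-0.003, -0.031, -0.084], [-0.003, -0.035, -0.106], [-0.003, -0.038, -0.128], [-0.003, -0.04, -0.15], [-0.003, -0.041, -0.172], [-0.003, -0.04, -0.194]]
[[0.0094, -0.0001, -0.0001], [0.0186, -0.0001, -0.0001], [0.0279, -0.0001, -0.0001], [0.0372, -0.0001, -0.0001], [0.0464, -0.0001, -0.0001], [0.0557, -0.0001, -0.0001], [0.0649, -0.0001, -0.0001], [0.0742, -0.0001, -0.0001], [0.0835, -0.0001, -0.0001]]
{'box': [326.8, 177.8, 355.9, 191.4], 'p': 0.77}
{'box': [177.8, 209.7, 267.3, 289.0], 'p': 0.33}
158 [348. 200.]
128 [378. 202.]
98 [404. 213.]
68 [421. 231.]
38 [422. 251.]
```

View pics/s5.png

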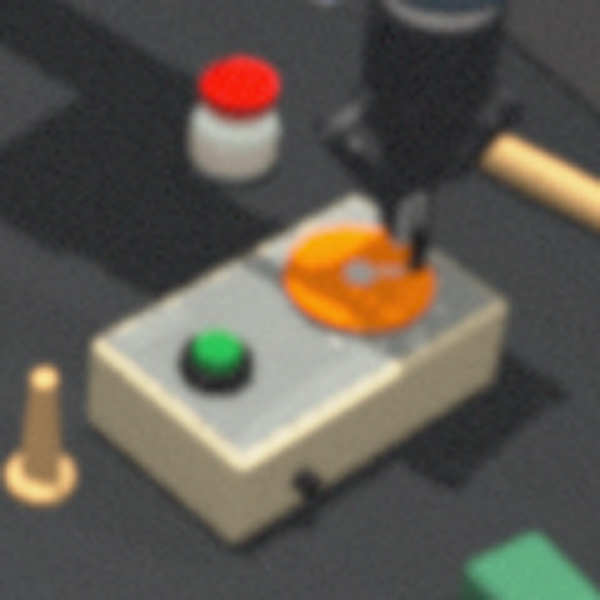

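The peg is at about (421,232), matching click 3. I'll do the fourth and last click with the same amount of push.

Call:
apply_moves(
  travel=[
    [0,-0.01,-0.021],
    [0,-0.018,-0.042],
    [0,-0.025,-0.063],
    [0,-0.031,-0.084],
    [0,-0.035,-0.106],
    [0,-0.038,-0.128],
    [0,-0.04,-0.15],
    [0,-0.041,-0.172],
    [0,-0.04,-0.194],
    [0,-0.04,-0.194],
    [0,-0.04,-0.194],
  ],
  rotation=[
    [0.0094,0,0],
    [0.0186,0,0],
    [0.0279,0,0],
    [0.0372,0,0],
    [0.0464,0,0],
    [0.0557,0,0],
    [0.0649,0,0],
    [0.0742,0,0],
    [0.0835,0,0],
    [0.0835,0,0],
    [0.0835,0,0],
  ],
  jaw=[1,1,1,1,1,1,1,1,1,1,1],
)

```text
time_s: 10.25
tcp_pos: [0.5723, 0.2478, 0.1108]
tcp_rot: [144.5, 89.9, -79.5]
force: [-0.4, 0.3, -0.3]
finger_gap: 0.0001
```

```bash
python3 arc.py 46 60 1 6
```

```text
10.25 [0.57225706 0.24779114 0.11077984] [-0.4  0.3 -0.3] [ 1.320e+01  2.900e+01  8.740e+01 -1.000e-01  6.360e+01  1.472e+02]
[[-0.002, 0.05, 0.076]]
[[-0.0388, -0.0001, -0.0001]]
{'box': [324.6, 177.3, 354.9, 194.1], 'p': 0.71}
158 [348. 200.]
128 [378. 202.]
98 [404. 213.]
68 [421. 231.]
38 [422. 251.]
```

View pics/s6.png

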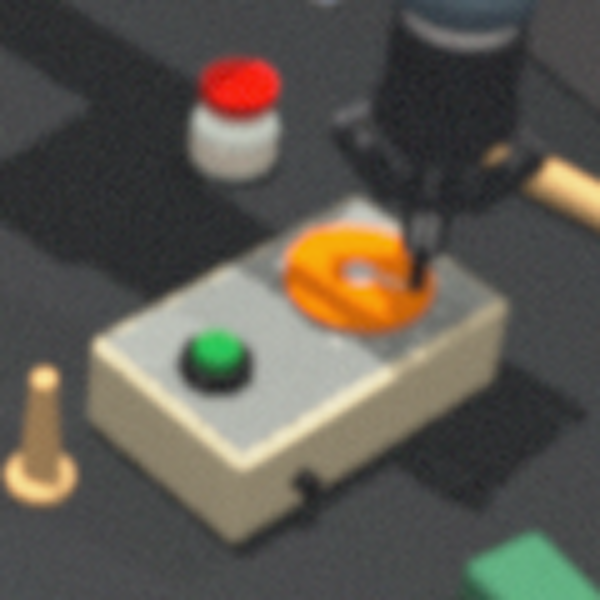

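The peg is at about (419,250), matching click 4, with no contact force. I'll back off, lift, and check from above.

Call:
apply_moves(
  travel=[
    [0,0,0.06],
    [0,0,0.12],
    [-0.3,0,0.12],
    [-0.6,0,0.12],
    [-0.9,0,0.12],
    [-0.9,0,0.12],
  ],
  rotation=[
    [0,0,0],
    [0,0,0],
    [0,0,0],
    [0,0,0],
    [0,0,0],
    [0,0,0],
  ],
  jaw=[1,1,1,1,1,1],
)

```text
time_s: 11.1
tcp_pos: [0.5648, 0.257, 0.2037]
tcp_rot: [-131.4, 89.7, 4.7]
force: [-0.2, 0.2, -0.5]
finger_gap: -0.0
```

```bash
python3 - <<'E'
from plan import *
s,p,C=cur(); print(s['time_s'],p,s['joint_positions'].round(1))
B=np.array([.5768,.0985,.150]); print("to button",C.T@(B-p)/.1)
print(C.round(3))
E
```

```text
11.1 [0.56481452 0.25700996 0.2036654 ] [ 1.420e+01  2.370e+01  8.190e+01 -1.000e-01  7.410e+01  1.482e+02]
to button [ 0.53659141  1.06015915 -1.18449804]
[[ 0.006 -0.694 -0.72 ]
 [ 0.    -0.72   0.694]
 [-1.    -0.004 -0.004]]
```

Call:
apply_moves(
  travel=[
    [0,0.18,-0.2],
    [0,0.36,-0.4],
    [0,0.53,-0.59],
  ],
  rotation=[
    [0,0,0],
    [0,0,0],
    [0,0,0],
  ],
  jaw=[1,1,1],
)

```text
time_s: 11.48
tcp_pos: [0.5696, 0.1774, 0.2022]
tcp_rot: [-132.1, 89.8, 4.0]
force: [-0.1, -1.0, 0.7]
finger_gap: -0.0
```

Call:
apply_moves(
  travel=[
    [0,0.18,-0.2],
    [0,0.36,-0.4],
    [0.2,0.53,-0.59],
    [0.5,0.53,-0.59],
    [0.5,0.53,-0.59],
  ],
  rotation=[
    [0,0,0],
    [0,0,0],
    [0,0,0],
    [0,0,0],
    [0,0,0],
  ],
  jaw=[1,1,1,1,1],
)

```text
time_s: 12.1
tcp_pos: [0.5728, 0.0982, 0.1488]
tcp_rot: [35.9, 89.8, 171.9]
force: [-0.4, 0.6, 0.3]
finger_gap: -0.0001
```

```bash
python3 - <<'E'
from plan import *
s,p,C=cur(); print(s['time_s'],p,s['force'])
B=np.array([.5768,.0985,.115]); print("to button",C.T@(B-p)/.1)
im=arm.snapshot("scene"); cv2.imwrite(f"pics/s7.png",cv2.resize(im[130:250,270:390],None,fx=5,fy=5,interpolation=cv2.INTER_CUBIC))
print((proj("scene",[p-[0,0,.019],[.5768,.0985,.086]])-[270,130])*5)
E
```

```text
12.1 [0.57283785 0.09817492 0.14875306] [-0.39043921  0.62238368  0.32940215]
to button [ 0.33737948 -0.03060026 -0.02731363]
[[221.29542774 293.43119228]
 [219.84527824 354.70699505]]
```

View pics/s7.png

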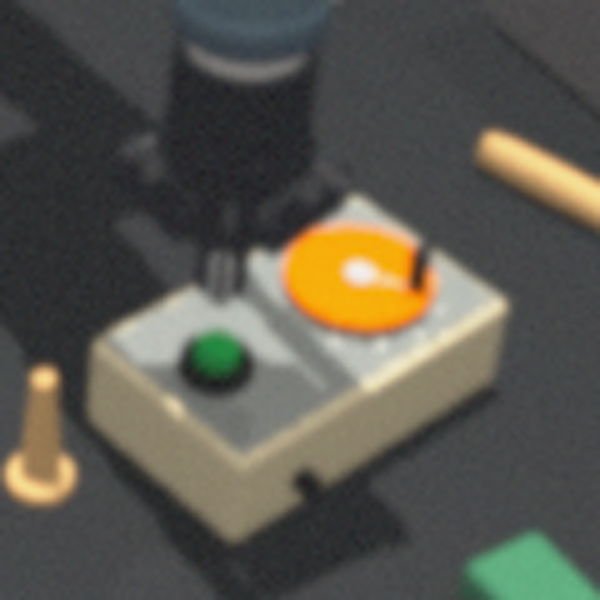

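The peg is at about (422,252), right on click 4, and the fingertip hangs above the green button. I'll lower it to just above the button.

Call:
apply_moves(
  travel=[
    [0.1,-0.031,-0.027],
    [0.25,-0.031,-0.027],
    [0.36,-0.031,-0.027],
    [0.39,-0.031,-0.027],
    [0.39,-0.031,-0.027],
  ],
  rotation=[
    [0,0,0],
    [0,0,0],
    [0,0,0],
    [0,0,0],
    [0,0,0],
  ],
  jaw=[1,1,1,1,1],
)

```text
time_s: 12.78
tcp_pos: [0.578, 0.0989, 0.1114]
tcp_rot: [19.9, 89.9, 156.0]
force: [-0.2, 0.3, 0.2]
finger_gap: -0.0001
```

Call:
apply_moves(
  travel=[
    [0.02,0,0],
    [0.04,0,0],
    [0.04,0,0],
  ],
  rotation=[
    [0,0,0],
    [0,0,0],
    [0,0,0],
  ],
  jaw=[1,1,1],
)

```text
time_s: 13.15
tcp_pos: [0.5785, 0.0988, 0.1079]
tcp_rot: [-83.8, 90.0, 52.3]
force: [0.3, -1.3, 3.2]
finger_gap: -0.0002
```

Call:
apply_moves(
  travel=[
    [0.01,0,0],
    [0.02,0,0],
    [0.02,0,0],
  ],
  rotation=[
    [0,0,0],
    [0,0,0],
    [0,0,0],
  ],
  jaw=[1,1,1],
)

```text
time_s: 13.52
tcp_pos: [0.5785, 0.0989, 0.106]
tcp_rot: [-90.4, 90.0, 45.7]
force: [-1.4, 0.7, 4.5]
finger_gap: 0.0002
```

Call:
apply_moves(
  travel=[
    [0.01,0,0],
    [0.02,0,0],
    [0.02,0,0],
  ],
  rotation=[
    [0,0,0],
    [0,0,0],
    [0,0,0],
  ],
  jaw=[1,1,1],
)

```text
time_s: 13.9
tcp_pos: [0.5786, 0.0989, 0.105]
tcp_rot: [-117.1, 89.9, 19.0]
force: [-3.0, 0.1, 10.8]
finger_gap: 0.0002
```

Call:
apply_moves(
  travel=[
    [0.01,0,0],
    [0.02,0,0],
    [0.02,0,0],
  ],
  rotation=[
    [0,0,0],
    [0,0,0],
    [0,0,0],
  ],
  jaw=[1,1,1],
)

```text
time_s: 14.28
tcp_pos: [0.5786, 0.0989, 0.1048]
tcp_rot: [-132.7, 89.9, 3.4]
force: [-5.4, -0.0, 17.4]
finger_gap: -0.0001
```

```bash
python3 - <<'E'
from plan import *
s,p,C=cur(); print(s['time_s'],p,s['force'],s['wrist_torque'])
im=arm.snapshot("scene"); cv2.imwrite(f"pics/s8.png",cv2.resize(im[170:240,280:360],None,fx=8,fy=8,interpolation=cv2.INTER_CUBIC))
E
```

```text
14.275 [0.5786239  0.09889114 0.10481088] [-5.41964472 -0.02041269 17.37284054] [-0.08102716  0.94972941 -0.00437151]
```

View pics/s8.png

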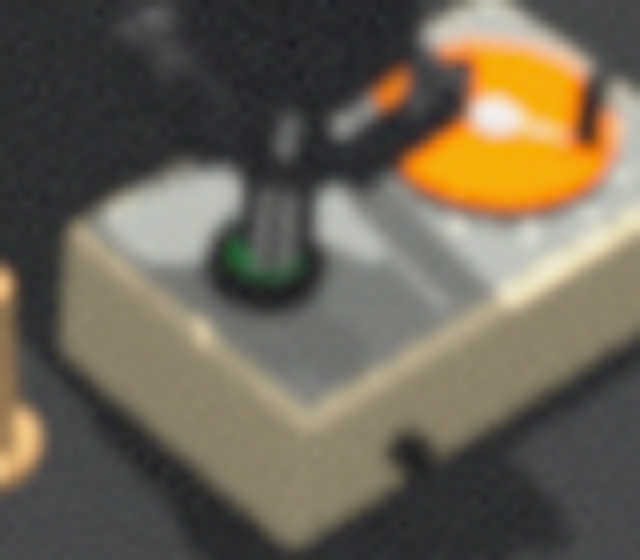

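The force was about 3 N at 3 mm, 4.5 N at 5 mm, then stiff at 6 mm (17 N). That fits a button pressed against its stop, and the finger lies entirely on the green. I'll release it and retreat.

Call:
apply_moves(
  travel=[
    [-0.05,0,0],
    [-0.1,0,0],
    [-0.3,0,0],
    [-0.6,0,0],
    [-0.9,0,0],
    [-0.9,0,0],
  ],
  rotation=[
    [0,0,0],
    [0,0,0],
    [0,0,0],
    [0,0,0],
    [0,0,0],
    [0,0,0],
  ],
  jaw=[1,1,1,1,1,1],
)

```text
time_s: 15.08
tcp_pos: [0.5799, 0.0989, 0.1969]
tcp_rot: [-135.2, 89.6, 0.9]
force: [-0.0, 0.8, -0.3]
finger_gap: 0.0001
```

```bash
python3 - <<'E'
from plan import *
from fit import dial
s,p,C=cur(); print(s['time_s'],p,s['force'])
im=arm.snapshot("scene"); cv2.imwrite(f"pics/s9.png",cv2.resize(im[130:250,270:390],None,fx=5,fy=5,interpolation=cv2.INTER_CUBIC))
cv2.imwrite("pics/s9full.png",im)
print(dial(im,"scene"), C.round(2))
H,S,V=cv2.split(cv2.cvtColor(im,cv2.COLOR_BGR2HSV)); g=((H>45)&(H<85)&(S>110)&(V>60)); g[:165]=0;g[240:]=0;g[:,:283]=0;g[:,375:]=0
ys,xs=np.nonzero(g); print(len(xs),xs.mean(),ys.mean())
E
```

```text
15.075 [0.57994675 0.09885541 0.19688151] [-0.00404642  0.8341228  -0.29293866]
[0.56185095 0.20909336 0.04413058] [[ 0.01 -0.69 -0.72]
 [ 0.   -0.72  0.69]
 [-1.   -0.   -0.  ]]
73 314.4246575342466 201.56164383561645
```

View pics/s9.png

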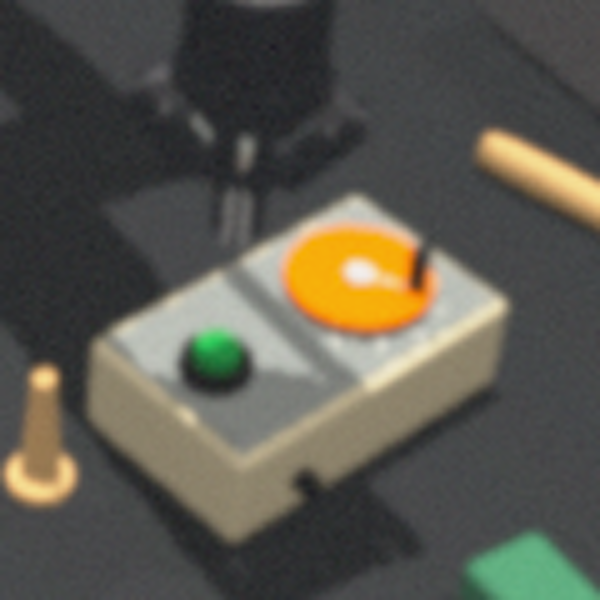

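View pics/s9full.png

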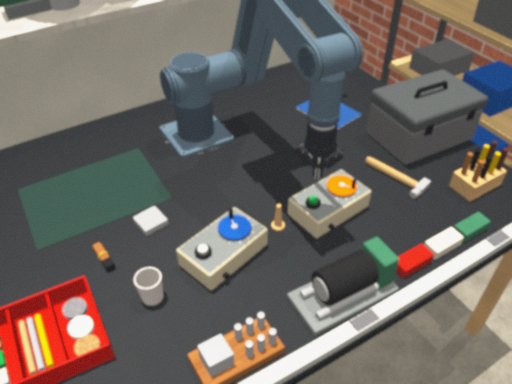

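The peg is still on click 4, the button is back up, and the box and its surroundings are where they were. Handing in.

```bash
python3 -c "
from rig import arm
print(arm.finish_job())"
```

```text
the job is handed in; nothing more can be done
None
```

I turned the orange dial clockwise by four clicks, pressed the green button fully down once and let it come up again, then handed the job in. It took about 15 s of the 51 s allowed.

- **Dial:** I pushed the peg one click at a time with the closed fingertip, stopping each push short of the next stop. A picture after each click showed the peg at the predicted place; the last was at about (422, 252) in the enlarged view, against (422, 251) predicted.
- **Button:** The force rose to about 4.5 N at 5 mm, then jumped to 17 N at 6 mm, where the button stopped moving. After release, its spot in the picture was within 1 pixel of where it started.
- **Surroundings:** The dial's centre measured within 1 mm of its start position, so the box did not move noticeably. By eye, the blue-dialled box and the other things on the bench look untouched. The arm ended clear, about 9 cm above the button, with no contact force.
- **Checks that failed or disagreed:** The trained network's reports of the peg were unreliable with the gripper nearby, so I judged the clicks from the pictures. The button top was about 4–5 mm higher than the cameras suggested, and I relied on the force instead.

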